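Index a covered die turret by feel and lock it

TASK

Set the bench crimping turret to its fifth die. The dies are hidden under the cover, so first turn the black knob anticlockwise (seen from above) gently back until it rests against its end stop, then turn it clockwise exactly five clicks from there, let go of it, and push the red lock button fully down. Do not force the stop or the button, and leave the loose parts round about where they lie.

Things in the scene. Friction and masses are not known exactly. Their poses are not given: they have to be found in the camera images.
- turret: Fixed blue drum housing of the crimping turret, 196 mm across and 58 mm high on a flange 232 mm across; a crimp mouth with brass die stands out to 132 mm at its front (-x side), up to 52 mm high. Origin: on the drum's axis, at the desk top. Axes: z up, -x to the crimp mouth, -y to the red lock button.
- knob_grip (a point): Grip point of the black round fluted knob on the drum's axis, 88 mm above the desk. The knob is 54 mm in diameter, from 62 to 104 mm above the desk, alike all round without any mark; grip it at any yaw. It turns about the vertical axis. It starts about 1 to 4 clicks clockwise of the home click, you are not told how many. This point does not turn with it.
- click_wheel (a point): Point on the same axis, 45 mm above the desk, inside the drum: the click wheel. 20 degrees (0.349 rad) from click to click. The torque rises to about 0.6 N m, falls off at the crest and then pulls ahead by itself; released, the knob centres in the nearest click. Five clicks are counted from the home click (home is 0); 3 more lie beyond the fifth.
- home_stop: Sprung end stop hidden inside the drum, 85 mm from the axis; out of sight and reach. The knob meets it 2 degrees anticlockwise of the home click; from there its torque grows by about 0.35 N m a degree (1 N on the stop is 0.085 N m at the knob; 25 N is the most it may take). Let go there, the knob springs back to the home click. Origin: on the drum's axis at the desk top.
- lock_pin: Lock pin with red mushroom button, 22 mm across, 80 mm from the drum's axis on its -y side; origin 40 mm below the top of the button; z up. It slides straight down 12 mm against about 4 N of friction on to a firm rubber pad (4 N more a mm) and stays down there. Its hole lies under it only at the fifth click; at any other it meets solid metal after 4 mm.
- lock_pin_top (a point): Centre of the top of the red button: 80 mm above the desk when up, 68 mm when fully down (down on its pad).
- tape_measure_c (a point): Centre of a loose orange and black tape measure, 62x83x38 mm (bystander).
- connector_strip_c (a point): Centre of a loose white connector strip, 16x62x13 mm (bystander).
- coupling_a_c (a point): Centre of a loose white conduit sleeve, 24x50x24 mm (bystander).
- offcut_b_c (a point): Centre of a loose white conduit offcut, 20x110x20 mm (bystander).

How it is judged (in metres and radians):
On the way, in this order (a step that is already met when the one before it is completed fails the run):
1. the knob is turned back until it rests against the end stop (at least 2 N there) (contact force between home_stop and anything else above 2 N), for 0.1 s.
2. the knob has come off the stop and the lock button is fully down in its hole (contact force between home_stop and anything else below 0.5 N and z of lock_pin_top in the frame of turret below 0.0695 m), for 0.2 s.
At the end, for the whole second after the job is handed in: The red button is fully down (its top less than 69.5 mm above the desk, which is possible only at the fifth click) and stays there at rest (z of lock_pin_top in the frame of turret below 0.0695 m and linear speed of lock_pin below 0.01 m/s); the robot touches nothing.
It fails at once if the end stop is forced (more than 25 N on it, 2.1 N m at the knob) (contact force between home_stop and anything else above 25 N).
It fails at once if the lock button is forced (more than 30 N) (contact force between the fingers and lock_pin above 30 N).
It fails at once if a loose bystander is moved by more than 20 mm (distance of any of tape_measure_c, connector_strip_c, coupling_a_c, offcut_b_c from where it was at the start of the episode above 0.02 m).
It also fails if it takes over 72 s, if anything falls off the work surface, if the arm or the gripper's body presses on something with over 40 N, if the wrist force passes 120 N, or if a joint passes its speed limit or range.

ROBOT

A 6-joint arm with a two-finger parallel gripper is mounted at the origin on a cart in front of the work surface, level with it; the furniture and walls round the work are solid. World frame = base frame: x ahead of the robot, y to its left, z up, the work surface at z = 0. Lengths are in m, angles in degrees, forces in N, time in s.
With the tool pointing down it reaches from about 0.4 to 0.825 m from the base axis. Payload 7 kg.
Tool frame: the origin (TCP) lies at the very end of the fingers, on their centre line; the grasp point (between the pads) lies 19 mm behind it; z points along the fingers, y is the line along which they close (so a half turn about z gives the same grasp; the last joint's range is limited). The gripper opens to 88 mm and grips with 3 to 60 N. Pads are 19 mm wide; open, the fingers measure 130 mm over their backs; the gripper's body (78 mm by 193 mm) begins 47 mm behind the grasp point.
Start: joints at [92.481, 20.546, 0.682, 0, -70.136, -16.507], TCP at [0.164, 0.655, 0.227] pointing down, gripper open.
Joint ranges: [-176.03, 176.03], [-82.01, 121.73], [-58.28, 71.71], [-173.87, 95.51], [-174.79, -0.11], [-173.66, 173.66]. Speed limits (degrees/s): [136.94, 136.94, 172.46, 180, 180, 180].

INTERFACE

Orientations are given as [roll, pitch, yaw] about the fixed x, y, z axes, in that order (R = Rz(yaw) Ry(pitch) Rx(roll)).
In Python, from plant import r gives the robot as it stands. The module is installed in compiled form; this text tells all that it offers.
- The arm moves only by the tool jog_arm, never from a script. Its arguments are lists of equal length, an entry for each row: "travel": the shift along the tool's x, y, z each as a share of 50 cm, from -1 to 1, a list of three; "dr": the turn, a rotation vector about the tool's x, y, z each as a share of 360 degrees, from -1 to 1, a list of three; "claw": the opening, from 0 (shut) to 1 (fully open). A call has exactly 10 rows; each row is the pose to reach, as a shift and turn from the pose commanded when the call began, along the tool's axes at that moment, turning the shorter way round; what a row does not reach only later rows make up. A row lasts 1/8 s, in which the tool goes at most 62.5 mm and 10.7 degrees, less where a joint would pass 70% of its speed; a pose out of reach is approached as far as the arm can. A call with a number of a shift or a turn outside -1 to 1 is refused whole. A call with a gripper value outside its range is refused whole. The fingers move at their own pace and stop on an object; "newtons" is the grip in N (left out, the last holds). Time passes only in rows, so rows that repeat a pose let the fingers close, or fill a call up. It gives the time, the measured TCP pose, the force, the opening and the grip force at its end, in the units of the state.
- r.get_state(): the state, without advancing time (a new reading comes with each control period).
- r.capture(name): name is "scene" or "top"; returns a dict with "pixels" (480x640x3 uint8, red, green, blue), "range_z" (480x640 float32, m along the optical axis (not along the pixel's ray), 0 where there is no reading), "fx", "fy", "cx", "cy" (pixels), "position" and "attitude" of the camera in the world. Camera axes: x right, y up, looking along -z (the intrinsics and any distortion apply to the point x, -y, -z); pixel columns grow to the right and rows downward; lengths in m; the calibration is good to about 2 mm. A picture is of the moment at which its call begins.
- r.close_job(): hands the job in; it is judged then, once.
Trained networks look in the newest picture that a camera, given by its name, has taken for a name from the list of things; names that differ only in an ending like _2 or _b are one class to them, and where a whole thing is asked for, a point or a joint stands for the part that bears it (a point fixed in the world has none). Each returns a list of dicts, best first, with "conf" (0 to 1); they miss things now and then, are a little off and sometimes report something else, mostly with a low value. They report only what shows in the picture. A call takes as long as a camera call.
- r.boxes_of(name, camera): "extent" ([left, top, right, bottom] in pixels, round what is visible of it).
- r.regions_of(name, camera): "pixels" (480x640 bool, what is visible of it) and "extent" ([left, top, right, bottom] in pixels, round what is visible of it).
- r.tip_of(name, camera): "at" ([column, row] in pixels: a listed point, or the origin of a listed thing).
The state is a dict: "time_s": time; "joints": joint angles; "qd": joint speeds; "joint_torque": joint torques, N m; "tcp_pos": TCP position; "eef_rot": TCP orientation; "contact_force": force on the tool from outside, world axes, zero at the start; "moment": the same for the moment, N m; "gripper_width": finger opening in m; "gripper_force": force on a finger pad.
Only numpy, scipy, OpenCV 4.12 (cv2) and the standard library are available. Lean on these libraries where they do the work, as an engineer would, in place of code of your own. Each camera call takes 0.05 s, during which the arm holds its last target. There are 200 camera calls.

## Working session

There is one attempt and no reset: what is moved stays moved. The work goes in short steps, Python scripts to look and compute and a tool call to move; the robot and the scene stay as the last step left them, time stands still between calls to the robot, and variables do not carry over. Pictures are saved under pics/ and viewed, at most 10 in all, crops included, and the job is handed in when it is done.

Besides the shell and the picture viewer there is one more tool, called after "Call:" by a JSON object that holds its "api" and its "payload". jog_arm: Moves the arm, as the interface text tells. Its arguments: {"type":"object","properties":{"travel":{"type":"array"},"dr":{"type":"array"},"claw":{"type":"array"},"newtons":{"type":"number"}},"required":["travel","dr","claw"]}

```bash
mkdir -p pics; cat > h.py <<'E'
import numpy as np, cv2
from plant import r
from scipy.spatial.transform import Rotation as R
def att(c):
    a=np.array(c["attitude"],float)
    if a.shape==(3,3): return a
    if a.size==3: return R.from_euler('xyz',a,degrees=True).as_matrix()
    return R.from_quat(a).as_matrix()
def cloud(c):
    z=c["range_z"]; v,u=np.mgrid[:480,:640]
    p=np.stack([(u-c["cx"])/c["fx"]*z,-(v-c["cy"])/c["fy"]*z,-z],-1)
    return p@att(c).T+np.array(c["position"])
E
python3 - <<'E'
from h import *
print(r.get_state())
for n in("top","scene"):
    c=r.capture(n); print({k:c[k] for k in c if k not in("pixels","range_z")})
    cv2.imwrite(f"pics/{n}.png",c["pixels"][:,:,::-1])
    P=cloud(c)
    for t in("knob_grip","lock_pin_top","turret"):
        for d in r.tip_of(t,n)[:2]:
            u,v=np.round(d["at"]).astype(int); print(n,t,d["conf"],d["at"],P[v,u].round(4) if 0<=u<640 and 0<=v<480 else None)
    for t in("knob_grip","lock_pin","tape_measure_c","connector_strip_c","coupling_a_c","offcut_b_c"):
        for d in r.regions_of(t,n)[:2]:
            m=d["pixels"]&(c["range_z"]>0); q=P[m]; print(n,t,round(d["conf"],2),d["extent"],m.sum(),np.percentile(q,[3,50,97],axis=0).round(3).tolist())
E
```

```text
{'time_s': 0.0, 'joints': array([ 9.24825417e+01,  2.05932978e+01,  6.33684540e-01, -1.98428517e-02,
       -7.01351043e+01, -1.65085166e+01]), 'qd': array([ 0.00302239,  0.03454141, -0.04858892, -0.06054112,  0.059216  ,
        0.06220431]), 'joint_torque': array([ 3.23603099e-04, -5.82720530e+01,  2.93052185e+01,  6.99720025e+00,
        7.01768513e-03, -1.64316734e-04]), 'tcp_pos': array([0.16348484, 0.65440312, 0.22560185]), 'eef_rot': array([ 1.79903886e+02, -9.03292369e-03, -1.40327254e+01]), 'contact_force': array([0.44496131, 0.20120297, 0.82355457]), 'moment': array([-0.00655919, -0.00430308,  0.01376247]), 'gripper_force': 0.0, 'gripper_width': 0.08763159809960303}
{'fx': 499.69924885349576, 'fy': 499.69924885349576, 'cx': 311.8108660675275, 'cy': 239.5271931311801, 'position': array([ 0.47891875, -0.0352514 ,  1.20391503]), 'attitude': array([  3.95521121,  -0.20480896, -88.58480908])}
top knob_grip 0.69 [312.0, 241.9] [ 0.5497 -0.0379  0.1022]
top lock_pin_top 0.51 [338.8, 258.3] [ 0.5166 -0.0996  0.0787]
top turret 0.65 [309.0, 247.6] [ 0.5361 -0.0316  0.106 ]
top knob_
[... 1102 characters left out ...]
4, 0.009], [0.517, -0.066, 0.057], [0.622, 0.035, 0.105]]
scene tape_measure_c 0.94 [401.4, 321.3, 435.0, 355.8] 812 [[0.558, -0.4, 0.009], [0.586, -0.363, 0.037], [0.619, -0.328, 0.041]]
scene tape_measure_c 0.63 [283.0, 226.3, 369.3, 296.2] 4649 [[0.428, -0.141, 0.008], [0.517, -0.066, 0.057], [0.623, 0.036, 0.105]]
scene connector_strip_c 0.76 [345.3, 359.1, 368.7, 373.6] 184 [[0.408, -0.369, 0.0], [0.428, -0.348, 0.009], [0.448, -0.327, 0.016]]
scene coupling_a_c 0.48 [257.3, 194.7, 273.0, 200.4] 95 [[0.48, 0.297, 0.008], [0.498, 0.315, 0.02], [0.521, 0.332, 0.027]]
scene offcut_b_c 0.68 [317.5, 171.4, 332.0, 190.7] 144 [[0.692, 0.254, 0.001], [0.704, 0.292, 0.018], [0.724, 0.35, 0.024]]
```

```bash
python3 - <<'E'
from h import *
for n in("top","scene"):
    c=r.capture(n); P=cloud(c); im=c["pixels"].astype(int)
    near=np.linalg.norm(P[...,:2]-[.54,-.035],axis=-1)<.13
    k=near&(P[...,2]>.095)&(P[...,2]<.115)
    (ctr,rad)=cv2.minEnclosingCircle(P[k][:,:2].astype(np.float32)); print(n,"knob",k.sum(),ctr,rad,P[k].mean(0),np.percentile(P[k],[2,98],axis=0))
    red=near&(im[...,0]>1.8*im[...,1])&(im[...,0]>1.8*im[...,2])&(im[...,0]>70)
    q=P[red]; t=q[q[:,2]>.072]; print("red",red.sum(),len(t),np.argwhere(red).mean(0),t.mean(0) if len(t) else 0,np.ptp(t,axis=0) if len(t) else 0)
    d=near&(P[...,2]>.05)&(P[...,2]<.062); print("drum",cv2.minEnclosingCircle(P[d][:,:2].astype(np.float32)))
    cv2.imwrite(f"pics/{n}_c.png",cv2.resize(c["pixels"][150:350,220:420,::-1].copy(),(600,600)))
E
```

```text
top knob 468 (0.5440506339073181, -0.03418112173676491) 0.027758188545703888 [ 0.54336665 -0.03423936  0.10383121] [[ 0.51904316 -0.05797886  0.09876558]
 [ 0.56738468 -0.00951338  0.10830037]]
red 64 61 [257.15625 345.9375 ] [ 0.5172401  -0.10963136  0.09872664] [0.04702449 0.08468444 1.12765038]
drum ((0.5282946228981018, -0.030340703204274178), 0.11284886300563812)
scene knob 267 (0.5397621393203735, -0.0368427112698555) 0.02929188869893551 [ 0.5397368  -0.03982563  0.10407938] [[ 0.51568971 -0.06328374  0.09694421]
 [ 0.56451734 -0.01375818  0.10842521]]
red 43 42 [266.97674419 337.58139535] [ 0.51611264 -0.1141875   0.08009885] [0.01885424 0.01824273 0.00842   ]
drum ((0.5260781645774841, -0.033275797963142395), 0.11220915615558624)
```

View pics/top.png

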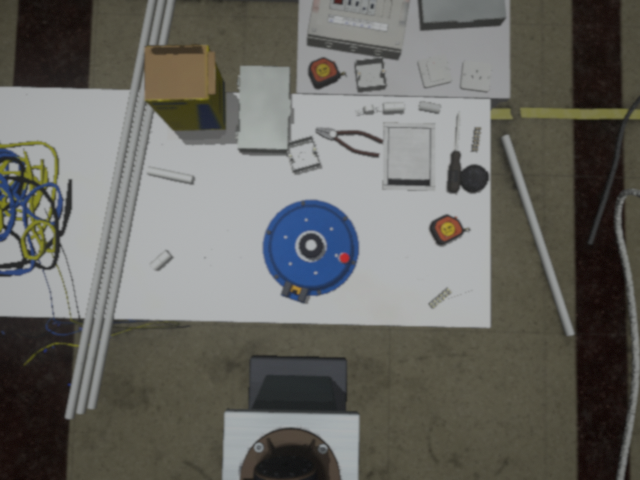

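View pics/scene.png

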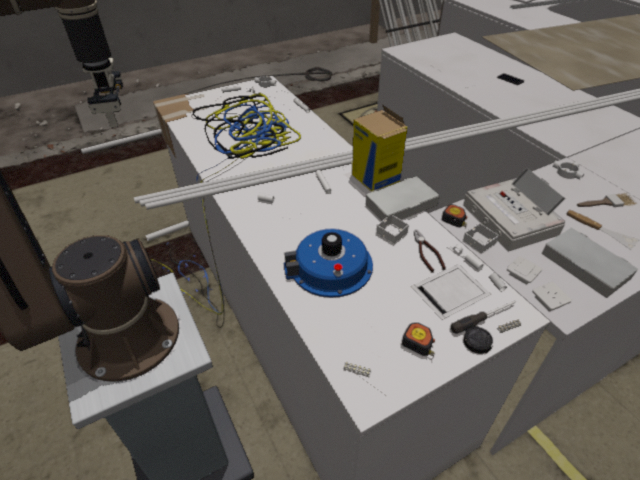

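```bash
python3 - <<'E'
from h import *
c=r.capture("top");P=cloud(c)
q=P.reshape(-1,3); q=q[c["range_z"].ravel()>0]
m=(q[:,0]>0.05)&(q[:,0]<.75)&(q[:,1]>-.1)&(q[:,1]<.7)
for y in np.arange(-.1,.7,.1):
    s=q[m&(q[:,1]>=y)&(q[:,1]<y+.1)]
    if len(s): print(round(y,1),[(round(x,1),s[(s[:,0]>=x)&(s[:,0]<x+.1)][:,2].max().round(3)) for x in np.arange(.1,.75,.1) if ((s[:,0]>=x)&(s[:,0]<x+.1)).any()])
# target shift in tool axes
s=r.get_state(); T=R.from_euler('xyz',s["eef_rot"],degrees=True)
for z in(.227,.16,.069): print(T.inv().apply(np.array([.542,-.0355,z])-s["tcp_pos"])/.5)
E
```

```text
-0.1 [(np.float64(0.1), np.float64(0.261)), (np.float64(0.2), np.float64(-0.734)), (np.float64(0.3), np.float64(0.009)), (np.float64(0.4), np.float64(0.065)), (np.float64(0.5), np.float64(0.111)), (np.float64(0.6), np.float64(0.064)), (np.float64(0.7), np.float64(0.038))]
0.0 [(np.float64(0.1), np.float64(0.264)), (np.float64(0.2), np.float64(-0.736)), (np.float64(0.3), np.float64(0.006)), (np.float64(0.4), np.float64(0.063)), (np.float64(0.5), np.float64(0.064)), (np.float64(0.6), np.float64(0.064)), (np.float64(0.7), np.float64(0.038))]
0.1 [(np.float64(0.1), np.float64(0.007)), (np.float64(0.2), np.float64(-0.733)), (np.float64(0.3), np.float64(0.007)), (np.float64(0.4), np.float64(0.008)), (np.float64(0.5), np.float64(0.009)), (np.float64(0.6), np.float64(0.007)), (np.float64(0.7), np.float64(0.009))]
0.2 [(np.float64(0.1), np.float64(-0.735)), (np.float64(0.2), np.float64(-0.735)), (np.float64(0.3), np.float64(0.007)), (np.float64(0.4), np.float64(0.007)), (np.float64(0.5), np.float64(0.024)), (np.float64(0.6), np.float64(0.025)), (np.float64(0.7), np.float64(0.026))]
0.3 [(np.f
[... 494 characters left out ...]
(np.float64(0.7), np.float64(0.027))]
0.5 [(np.float64(0.1), np.float64(0.026)), (np.float64(0.2), np.float64(0.026)), (np.float64(0.3), np.float64(0.019)), (np.float64(0.4), np.float64(0.042)), (np.float64(0.5), np.float64(0.051)), (np.float64(0.6), np.float64(0.047)), (np.float64(0.7), np.float64(0.024))]
0.6 [(np.float64(0.1), np.float64(-0.735)), (np.float64(0.2), np.float64(-0.729)), (np.float64(0.3), np.float64(0.007)), (np.float64(0.4), np.float64(0.04)), (np.float64(0.5), np.float64(0.048)), (np.float64(0.6), np.float64(0.042)), (np.float64(0.7), np.float64(0.027))]
[ 1.06884967e+00  1.15615576e+00 -8.63128093e-04]
[1.06884727 1.15615569 0.13313687]
[1.06884402 1.15615558 0.31513687]
```

Call:
{"api": "jog_arm", "payload": {"travel": [[0.05,0.05,0],[0.14,0.15,0],[0.24,0.26,0],[0.34,0.37,0],[0.44,0.48,0],[0.54,0.59,0],[0.64,0.7,0],[0.74,0.8,0.02],[0.84,0.9,0.05],[0.92,0.97,0.08]], "dr": [[0,0,0.01],[0,0,0.02],[0,0,0.03],[0,0,0.04],[0,0,0.05],[0,0,0.06],[0,0,0.07],[0,0,0.08],[0,0,0.09],[0,0,0.1]], "claw": [0.85,0.85,0.85,0.85,0.85,0.85,0.85,0.85,0.85,0.85], "newtons": 40}}

```text
time_s: 2.4
tcp_pos: [0.4546, 0.1329, 0.2016]
eef_rot: [-179.9, -0.0, -50.1]
contact_force: [0.9, 0.5, -0.3]
gripper_width: 0.0745
gripper_force: 0.0
```

```bash
cat > g.py <<'E'
from h import *
import sys
s=r.get_state(); T=R.from_euler('xyz',s["eef_rot"],degrees=True)
print(s["time_s"],s["tcp_pos"],s["eef_rot"],s["joints"][5],s["contact_force"],s["moment"],s["gripper_width"])
if len(sys.argv)>3: print(T.inv().apply(np.array([float(a) for a in sys.argv[1:4]])-s["tcp_pos"])/.5)
E
python3 g.py .542 -.0355 .069
```

```text
2.4 [0.45463216 0.1329337  0.20161697] [-1.79865077e+02 -8.67031187e-03 -5.01139532e+01] -0.3124702254197996 [ 0.91999686  0.54657927 -0.29099723] [ 0.19340382 -0.14034931 -0.00998487] 0.0744569854252632
[0.3704969  0.0825666  0.26509631]
```

Call:
{"api": "jog_arm", "payload": {"travel": [[0.08,0.02,0.02],[0.16,0.04,0.05],[0.23,0.06,0.07],[0.23,0.06,0.07],[0.23,0.06,0.07],[0.23,0.06,0.07],[0.23,0.06,0.07],[0.23,0.06,0.07],[0.23,0.06,0.07],[0.23,0.06,0.07]], "dr": [[0,0,0],[0,0,0],[0,0,0],[0,0,0],[0,0,0],[0,0,0],[0,0,0],[0,0,0],[0,0,0],[0,0,0]], "claw": [0.85,0.85,0.85,0.85,0.85,0.85,0.85,0.85,0.85,0.85]}}

```text
time_s: 3.65
tcp_pos: [0.5046, 0.0272, 0.166]
eef_rot: [-180.0, -0.0, -50.0]
contact_force: [-0.7, -0.5, 0.2]
gripper_width: 0.0746
gripper_force: 0.0
```

```bash
python3 g.py .542 -.0355 .069; python3 -c "
from h import *
print(r.get_state()['joints'])
c=r.capture('scene');cv2.imwrite('pics/s2.png',cv2.resize(c['pixels'][150:350,220:420,::-1].copy(),(600,600)))"
```

```text
3.65 [0.50455162 0.02722503 0.16602461] [-1.79996118e+02 -3.03114580e-03 -5.00166625e+01] 14.583752577619801 [-0.7369725  -0.52827066  0.206045  ] [ 0.03255035 -0.02919337 -0.00610338] 0.07464081931800431
[0.14423953 0.02323469 0.19405528]
[ 2.53983234e+01  7.43400975e+00 -2.53877951e+01  2.32751600e-03
 -5.71736748e+01  1.45837526e+01]
```

View pics/s2.png

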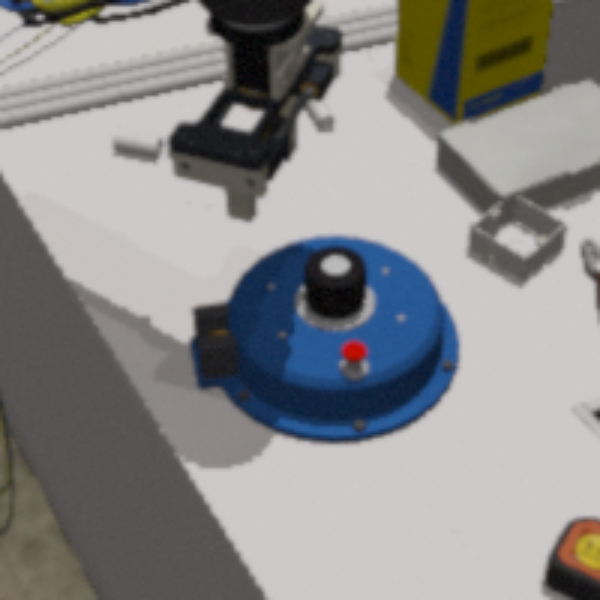

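Call:
{"api": "jog_arm", "payload": {"travel": [[0.07,0.01,0],[0.144,0.023,0],[0.144,0.023,0],[0.144,0.023,0],[0.144,0.023,0],[0.144,0.023,0.05],[0.144,0.023,0.1],[0.144,0.023,0.1],[0.144,0.023,0.1],[0.144,0.023,0.1]], "dr": [[0,0,0],[0,0,0],[0,0,0],[0,0,0],[0,0,0],[0,0,0],[0,0,0],[0,0,0],[0,0,0],[0,0,0]], "claw": [0.85,0.85,0.85,0.85,0.85,0.85,0.85,0.85,0.85,0.85]}}

```text
time_s: 4.95
tcp_pos: [0.5427, -0.0351, 0.1172]
eef_rot: [-179.9, -0.1, -50.0]
contact_force: [0.9, -0.6, 0.4]
gripper_width: 0.074
gripper_force: 0.0
```

```bash
python3 g.py .542 -.0355 .069; python3 -c "
from h import *
c=r.capture('scene');cv2.imwrite('pics/s3.png',cv2.resize(c['pixels'][180:320,260:400,::-1].copy(),(600,600)))"
```

```text
4.95 [ 0.54269345 -0.03509577  0.11717302] [-1.79903836e+02 -5.40161444e-02 -4.99973863e+01] 23.032597301334565 [ 0.87899067 -0.59012086  0.4354849 ] [ 0.0407793  -0.03024038 -0.09626037] 0.07403413952130646
[-0.00036307  0.00174378  0.09634294]
```

View pics/s3.png

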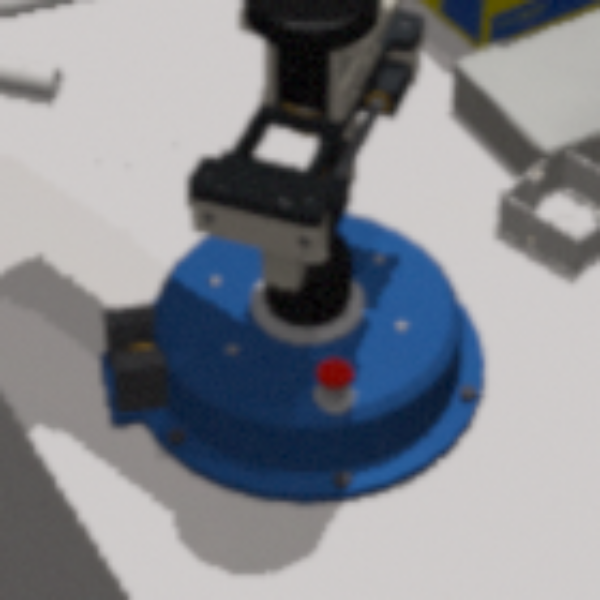

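Call:
{"api": "jog_arm", "payload": {"travel": [[0,0,0.05],[0,0,0.094],[0,0,0.094],[0,0,0.094],[0,0,0.094],[0,0,0.094],[0,0,0.094],[0,0,0.094],[0,0,0.094],[0,0,0.094]], "dr": [[0,0,0],[0,0,0],[0,0,0],[0,0,0],[0,0,0],[0,0,0],[0,0,0],[0,0,0],[0,0,0],[0,0,0]], "claw": [0.85,0.85,0.85,0.85,0.5,0.5,0.5,0.5,0.5,0.5], "newtons": 40}}

```text
time_s: 6.25
tcp_pos: [0.5417, -0.0357, 0.0695]
eef_rot: [180.0, -0.0, -50.0]
contact_force: [-3.0, -1.4, 6.4]
gripper_width: 0.0535
gripper_force: 40.0
```

```bash
python3 g.py .542 -.0355 .069
```

```text
6.25 [ 0.54174354 -0.03574824  0.06948086] [ 1.79972479e+02 -8.66806892e-03 -5.00169617e+01] 23.038191114256843 [-2.96026755 -1.39474655  6.41174356] [-0.53570578  1.07165806  0.03085561] 0.05347217874183861
[-5.09887202e-05 -7.12490842e-04  9.61371928e-04]
```

Call:
{"api": "jog_arm", "payload": {"travel": [[0,0,0],[0,0,0],[0,0,0],[0,0,0],[0,0,0],[0,0,0],[0,0,0],[0,0,0],[0,0,0],[0,0,0]], "dr": [[0,0,-0.003],[0,0,-0.006],[0,0,-0.009],[0,0,-0.012],[0,0,-0.012],[0,0,-0.012],[0,0,-0.012],[0,0,-0.012],[0,0,-0.012],[0,0,-0.012]], "claw": [0.5,0.5,0.5,0.5,0.5,0.5,0.5,0.5,0.5,0.5]}}

```text
time_s: 7.5
tcp_pos: [0.5418, -0.0357, 0.0695]
eef_rot: [180.0, -0.0, -45.8]
contact_force: [-3.8, -1.4, 8.5]
gripper_width: 0.0532
gripper_force: 40.0
```

```bash
python3 g.py
```

```text
7.5 [ 0.54175827 -0.03574521  0.06948039] [ 1.79984954e+02 -6.17982863e-04 -4.57521367e+01] 27.322743267323542 [-3.81948806 -1.38537232  8.47097982] [-0.43692757  1.32687936 -0.43453332] 0.05319005059212449
```

Call:
{"api": "jog_arm", "payload": {"travel": [[0,0,0],[0,0,0],[0,0,0],[0,0,0],[0,0,0],[0,0,0],[0,0,0],[0,0,0],[0,0,0],[0,0,0]], "dr": [[0,0,-0.008],[0,0,-0.016],[0,0,-0.024],[0,0,-0.032],[0,0,-0.04],[0,0,-0.048],[0,0,-0.0555],[0,0,-0.0555],[0,0,-0.0555],[0,0,-0.0555]], "claw": [0.5,0.5,0.5,0.5,0.5,0.5,0.5,0.5,0.5,0.5]}}

```text
time_s: 8.75
tcp_pos: [0.5419, -0.0356, 0.0695]
eef_rot: [180.0, -0.0, -25.8]
contact_force: [-3.7, -0.5, 8.2]
gripper_width: 0.0537
gripper_force: 40.0
```

```bash
python3 g.py
```

```text
8.75 [ 0.54187667 -0.03560714  0.0694603 ] [ 1.79996304e+02 -2.25337581e-03 -2.57725654e+01] 47.29686538652823 [-3.67488561 -0.53202454  8.17035646] [-0.19451178  1.37933685 -0.42093349] 0.053660344911180026
```

Call:
{"api": "jog_arm", "payload": {"travel": [[0,0,0],[0,0,0],[0,0,0],[0,0,0],[0,0,0],[0,0,0],[0,0,0],[0,0,0],[0,0,0],[0,0,0]], "dr": [[0,0,-0.008],[0,0,-0.016],[0,0,-0.024],[0,0,-0.032],[0,0,-0.04],[0,0,-0.048],[0,0,-0.0555],[0,0,-0.0555],[0,0,-0.0555],[0,0,-0.0555]], "claw": [0.5,0.5,0.5,0.5,0.5,0.5,0.5,0.5,0.5,0.5]}}

```text
time_s: 10.0
tcp_pos: [0.5423, -0.0354, 0.0694]
eef_rot: [-180.0, -0.0, -5.8]
contact_force: [-2.7, 0.4, 7.3]
gripper_width: 0.0537
gripper_force: 40.0
```

```bash
python3 g.py
```

```text
10.0 [ 0.54225147 -0.03539028  0.06941985] [-1.79986131e+02 -3.76123260e-02 -5.83210230e+00] 67.23053935066656 [-2.72280595  0.4334522   7.33617998] [ 0.1972521   0.80089883 -0.56370754] 0.053739363246988366
```

Call:
{"api": "jog_arm", "payload": {"travel": [[0,0,0],[0,0,0],[0,0,0],[0,0,0],[0,0,0],[0,0,0],[0,0,0],[0,0,0],[0,0,0],[0,0,0]], "dr": [[0,0,-0.001],[0,0,-0.002],[0,0,-0.003],[0,0,-0.003],[0,0,-0.003],[0,0,-0.003],[0,0,-0.003],[0,0,-0.003],[0,0,-0.003],[0,0,-0.003]], "claw": [0.5,0.5,0.5,0.5,0.5,0.5,0.5,0.5,0.5,0.5]}}

```text
time_s: 11.25
tcp_pos: [0.5423, -0.0354, 0.0694]
eef_rot: [-180.0, -0.0, -4.7]
contact_force: [-2.0, -1.0, 6.5]
gripper_width: 0.0532
gripper_force: 40.0
```

```bash
python3 g.py
```

```text
11.25 [ 0.54227285 -0.03537922  0.06941188] [-1.79987630e+02 -4.03978336e-02 -4.74100118e+00] 68.31827323815286 [-1.96074613 -0.95318497  6.48832413] [ 0.02018098  0.58694742 -0.44216032] 0.05320935369378078
```

Call:
{"api": "jog_arm", "payload": {"travel": [[0,0,0],[0,0,0],[0,0,0],[0,0,0],[0,0,0],[0,0,0],[0,0,0],[0,0,0],[0,0,0],[0,0,0]], "dr": [[0,0,0.005],[0,0,0.01],[0,0,0.015],[0,0,0.015],[0,0,0.015],[0,0,0.015],[0,0,0.015],[0,0,0.015],[0,0,0.015],[0,0,0.015]], "claw": [0.5,0.5,0.5,0.5,0.5,0.5,0.5,0.5,0.5,0.5]}}

```text
time_s: 12.5
tcp_pos: [0.5423, -0.0354, 0.0694]
eef_rot: [180.0, -0.0, -10.0]
contact_force: [-3.2, 0.1, 4.9]
gripper_width: 0.0532
gripper_force: 40.0
```

```bash
python3 g.py
```

```text
12.5 [ 0.5422637 -0.0354038  0.069426 ] [ 1.79975641e+02 -3.44931025e-02 -9.99058243e+00] 63.01225623815781 [-3.15468873  0.13530167  4.86053892] [0.10547486 0.62650176 0.83809997] 0.05315504552247565
```

Call:
{"api": "jog_arm", "payload": {"travel": [[0,0,0],[0,0,0],[0,0,0],[0,0,0],[0,0,0],[0,0,0],[0,0,0],[0,0,0],[0,0,0],[0,0,0]], "dr": [[0,0,0],[0,0,0],[0,0,0],[0,0,0],[0,0,0],[0,0,0],[0,0,0],[0,0,0],[0,0,0],[0,0,0]], "claw": [0.72,0.72,0.72,0.72,0.5,0.5,0.5,0.5,0.5,0.5], "newtons": 60}}

```text
time_s: 13.75
tcp_pos: [0.542, -0.0354, 0.0689]
eef_rot: [-180.0, 0.0, -10.1]
contact_force: [0.5, 0.1, -1.4]
gripper_width: 0.0533
gripper_force: 60.0
```

```bash
python3 g.py
```

```text
13.75 [ 0.54199904 -0.03539643  0.06894898] [-1.79999506e+02  8.90722698e-04 -1.00628446e+01] 62.996692383996994 [ 0.52076562  0.11144764 -1.35205153] [ 0.10608294 -0.06877994  0.03199028] 0.05332258750327353
```

Call:
{"api": "jog_arm", "payload": {"travel": [[0,0,0],[0,0,0],[0,0,0],[0,0,0],[0,0,0],[0,0,0],[0,0,0],[0,0,0],[0,0,0],[0,0,0]], "dr": [[0,0,-0.003],[0,0,-0.006],[0,0,-0.008],[0,0,-0.008],[0,0,-0.008],[0,0,-0.008],[0,0,-0.008],[0,0,-0.008],[0,0,-0.008],[0,0,-0.008]], "claw": [0.5,0.5,0.5,0.5,0.5,0.5,0.5,0.5,0.5,0.5]}}

```text
time_s: 15.0
tcp_pos: [0.542, -0.0354, 0.069]
eef_rot: [-180.0, 0.0, -7.2]
contact_force: [1.8, 1.1, -5.3]
gripper_width: 0.0532
gripper_force: 60.0
```

```bash
python3 g.py
```

```text
15.0 [ 0.54197243 -0.03541066  0.06896398] [-1.79999404e+02  9.87057477e-04 -7.18504202e+00] 65.87533595252937 [ 1.79851324  1.05756909 -5.30690382] [ 0.09941865 -0.75093747 -0.50895313] 0.05320545625210272
```

Call:
{"api": "jog_arm", "payload": {"travel": [[0,0,0],[0,0,0],[0,0,0],[0,0,0],[0,0,0],[0,0,0],[0,0,0],[0,0,0],[0,0,0],[0,0,0]], "dr": [[0,0,-0.002],[0,0,-0.004],[0,0,-0.004],[0,0,-0.004],[0,0,-0.004],[0,0,-0.004],[0,0,-0.004],[0,0,-0.004],[0,0,-0.004],[0,0,-0.004]], "claw": [0.5,0.5,0.5,0.5,0.5,0.5,0.5,0.5,0.5,0.5]}}

```text
time_s: 16.25
tcp_pos: [0.542, -0.0354, 0.069]
eef_rot: [-180.0, 0.0, -5.7]
contact_force: [-0.4, 1.8, -1.9]
gripper_width: 0.0533
gripper_force: 60.0
```

```bash
python3 g.py
```

```text
16.25 [ 0.54198002 -0.03541344  0.06895779] [-1.79997697e+02  1.15278791e-04 -5.74545178e+00] 67.31759403365673 [-0.43423925  1.83868968 -1.86839245] [ 0.67192723 -0.04425395 -0.42191263] 0.053264541076057055
```

Call:
{"api": "jog_arm", "payload": {"travel": [[0,0,0],[0,0,0],[0,0,0],[0,0,0],[0,0,0],[0,0,0],[0,0,0],[0,0,0],[0,0,0],[0,0,0]], "dr": [[0,0,-0.002],[0,0,-0.004],[0,0,-0.006],[0,0,-0.006],[0,0,-0.006],[0,0,-0.006],[0,0,-0.006],[0,0,-0.006],[0,0,-0.006],[0,0,-0.006]], "claw": [0.5,0.5,0.5,0.5,0.5,0.5,0.5,0.5,0.5,0.5]}}

```text
time_s: 17.5
tcp_pos: [0.542, -0.0354, 0.0689]
eef_rot: [-180.0, 0.0, -3.6]
contact_force: [-0.3, 3.5, -3.0]
gripper_width: 0.053
gripper_force: 60.0
```

```bash
python3 g.py
```

```text
17.5 [ 0.54197522 -0.03540138  0.06894116] [-1.79997879e+02  2.70055488e-03 -3.59003261e+00] 69.47287899961374 [-0.31684097  3.5068053  -3.04690697] [ 1.10943594  0.11551252 -0.26594574] 0.053039009814496905
```

Call:
{"api": "jog_arm", "payload": {"travel": [[0,0,0],[0,0,0],[0,0,0],[0,0,0],[0,0,0],[0,0,0],[0,0,0],[0,0,0],[0,0,0],[0,0,0]], "dr": [[0,0,-0.004],[0,0,-0.008],[0,0,-0.012],[0,0,-0.016],[0,0,-0.02],[0,0,-0.023],[0,0,-0.023],[0,0,-0.023],[0,0,-0.023],[0,0,-0.023]], "claw": [0.5,0.5,0.5,0.5,0.5,0.5,0.5,0.5,0.5,0.5]}}

```text
time_s: 18.75
tcp_pos: [0.542, -0.0353, 0.069]
eef_rot: [180.0, -0.0, 4.8]
contact_force: [-0.5, 4.9, -0.7]
gripper_width: 0.0534
gripper_force: 60.0
```

```bash
python3 g.py
```

```text
18.75 [ 0.54201579 -0.03527554  0.06896544] [ 1.79999389e+02 -2.64354581e-03  4.78455577e+00] 77.82813821883806 [-0.47091061  4.93673663 -0.71864191] [1.94764515 0.46171522 0.33314555] 0.053386137970393266
```

Call:
{"api": "jog_arm", "payload": {"travel": [[0,0,0],[0,0,0],[0,0,0],[0,0,0],[0,0,0],[0,0,0],[0,0,0],[0,0,0],[0,0,0],[0,0,0]], "dr": [[0,0,-0.005],[0,0,-0.01],[0,0,-0.015],[0,0,-0.02],[0,0,-0.025],[0,0,-0.025],[0,0,-0.025],[0,0,-0.025],[0,0,-0.025],[0,0,-0.025]], "claw": [0.5,0.5,0.5,0.5,0.5,0.5,0.5,0.5,0.5,0.5]}}

```text
time_s: 20.0
tcp_pos: [0.542, -0.0352, 0.0689]
eef_rot: [-180.0, -0.0, 13.7]
contact_force: [-0.0, 6.4, -3.0]
gripper_width: 0.0534
gripper_force: 60.0
```

```bash
python3 g.py
```

```text
20.0 [ 0.54199562 -0.03519887  0.06893218] [-1.79975990e+02 -1.23219191e-02  1.37080949e+01] 86.78512346278433 [-0.01017019  6.43330273 -2.95537233] [ 2.07858263  0.03185595 -0.70627259] 0.05341979627516123
```

Call:
{"api": "jog_arm", "payload": {"travel": [[0,0,0],[0,0,0],[0,0,0],[0,0,0],[0,0,0],[0,0,0],[0,0,0],[0,0,0],[0,0,0],[0,0,0]], "dr": [[0,0,-0.002],[0,0,-0.003],[0,0,-0.003],[0,0,-0.003],[0,0,-0.003],[0,0,-0.003],[0,0,-0.003],[0,0,-0.003],[0,0,-0.003],[0,0,-0.003]], "claw": [0.5,0.5,0.5,0.5,0.5,0.5,0.5,0.5,0.5,0.5]}}

```text
time_s: 21.25
tcp_pos: [0.542, -0.0352, 0.0689]
eef_rot: [-180.0, -0.0, 14.7]
contact_force: [0.4, 6.7, -2.6]
gripper_width: 0.0535
gripper_force: 60.0
```

```bash
python3 g.py
```

```text
21.25 [ 0.54201113 -0.0352263   0.06894193] [-1.79955799e+02 -2.61665446e-02  1.46885372e+01] 87.80350526792942 [ 0.37849371  6.67946552 -2.56427569] [ 2.06315479  0.00463236 -1.4488528 ] 0.053465410625304154
```

Call:
{"api": "jog_arm", "payload": {"travel": [[0,0,0],[0,0,0],[0,0,0],[0,0,0],[0,0,0],[0,0,0],[0,0,0],[0,0,0],[0,0,0],[0,0,0]], "dr": [[0,0,0],[0,0,0],[0,0,0],[0,0,0],[0,0,0],[0,0,0],[0,0,0],[0,0,0],[0,0,0],[0,0,0]], "claw": [0.72,0.72,0.72,0.72,0.72,0.5,0.5,0.5,0.5,0.5], "newtons": 60}}

```text
time_s: 22.5
tcp_pos: [0.5419, -0.0352, 0.069]
eef_rot: [-180.0, -0.0, 14.8]
contact_force: [-1.5, 4.7, 1.0]
gripper_width: 0.0533
gripper_force: 60.0
```

```bash
python3 g.py
```

```text
22.5 [ 0.54192158 -0.03519876  0.06897857] [-1.79985449e+02 -1.01499715e-03  1.47769352e+01] 87.83629132178197 [-1.48085433  4.69712486  0.97941209] [1.64227304 0.61283208 0.02114142] 0.05328485272540495
```

Call:
{"api": "jog_arm", "payload": {"travel": [[0,0,0],[0,0,0],[0,0,0],[0,0,0],[0,0,0],[0,0,0],[0,0,0],[0,0,0],[0,0,0],[0,0,0]], "dr": [[0,0,0.008],[0,0,0.016],[0,0,0.024],[0,0,0.032],[0,0,0.04],[0,0,0.048],[0,0,0.0556],[0,0,0.0556],[0,0,0.0556],[0,0,0.0556]], "claw": [0.5,0.5,0.5,0.5,0.5,0.5,0.5,0.5,0.5,0.5]}}

```text
time_s: 23.75
tcp_pos: [0.5419, -0.0354, 0.069]
eef_rot: [180.0, 0.0, -5.2]
contact_force: [-2.2, 3.8, 3.0]
gripper_width: 0.0532
gripper_force: 60.0
```

```bash
python3 g.py
```

```text
23.75 [ 0.54191528 -0.03541697  0.06897397] [ 1.79999037e+02  6.24232835e-03 -5.20757844e+00] 67.85249255360887 [-2.23781558  3.80957357  2.9926989 ] [ 1.46029532  0.73548917 -0.02361771] 0.053242117684235236
```

One click, torque back to about zero. Two more.

Call:
{"api": "jog_arm", "payload": {"travel": [[0,0,0],[0,0,0],[0,0,0],[0,0,0],[0,0,0],[0,0,0],[0,0,0],[0,0,0],[0,0,0],[0,0,0]], "dr": [[0,0,0.014],[0,0,0.028],[0,0,0.042],[0,0,0.056],[0,0,0.07],[0,0,0.084],[0,0,0.098],[0,0,0.111],[0,0,0.111],[0,0,0.111]], "claw": [0.5,0.5,0.5,0.5,0.5,0.5,0.5,0.5,0.5,0.5]}}

```text
time_s: 25.0
tcp_pos: [0.5417, -0.0357, 0.069]
eef_rot: [180.0, 0.0, -45.1]
contact_force: [-2.6, 1.4, 2.7]
gripper_width: 0.0534
gripper_force: 60.0
```

```bash
python3 g.py
```

```text
25.0 [ 0.5417495  -0.03570701  0.06897412] [ 1.79971594e+02  5.28895860e-03 -4.51024445e+01] 27.96593719637177 [-2.55687626  1.43816374  2.6816617 ] [ 0.40860586  0.84449984 -0.09594051] 0.05343554686435586
```

Call:
{"api": "jog_arm", "payload": {"travel": [[0,0,0],[0,0,0],[0,0,0],[0,0,0],[0,0,0],[0,0,0],[0,0,0],[0,0,0],[0,0,0],[0,0,0]], "dr": [[0,0,0.014],[0,0,0.028],[0,0,0.042],[0,0,0.056],[0,0,0.07],[0,0,0.084],[0,0,0.098],[0,0,0.111],[0,0,0.111],[0,0,0.111]], "claw": [0.5,0.5,0.5,0.5,0.5,0.5,0.5,0.5,0.5,0.5]}}

```text
time_s: 26.25
tcp_pos: [0.5414, -0.0358, 0.0689]
eef_rot: [179.9, -0.0, -85.0]
contact_force: [-5.1, -0.4, 4.4]
gripper_width: 0.0534
gripper_force: 60.0
```

```bash
python3 g.py
```

```text
26.25 [ 0.54136951 -0.03583765  0.06894594] [ 1.79935406e+02 -2.34653602e-02 -8.50136367e+01] -11.94528007906778 [-5.11573565 -0.37380208  4.44434118] [-0.15864346  1.64105566 -0.14704499] 0.05335905262645425
```

Call:
{"api": "jog_arm", "payload": {"travel": [[0,0,0],[0,0,0],[0,0,0],[0,0,-0.08],[0,0,-0.14],[0,0,-0.14],[0,0,-0.14],[0,0,-0.14],[0,0,-0.14],[0,0,-0.14]], "dr": [[0,0,0],[0,0,0],[0,0,0],[0,0,0],[0,0,0],[0,0,0],[0,0,0],[0,0,0],[0,0,0],[0,0,0]], "claw": [0.72,0.72,0.72,0.72,0.72,0.72,0,0,0,0], "newtons": 20}}

```text
time_s: 27.5
tcp_pos: [0.5418, -0.0355, 0.1385]
eef_rot: [180.0, -0.0, -85.2]
contact_force: [-0.2, 0.7, 0.1]
gripper_width: 0.0286
gripper_force: 0.0
```

```bash
python3 - <<'E'
from h import *
for n in("top","scene"):
    c=r.capture(n); im=c["pixels"].astype(int)
    red=(im[...,0]>1.8*im[...,1])&(im[...,0]>1.8*im[...,2])&(im[...,0]>70)
    red[:230]=red[290:]=0; red[:,:320]=red[:,365:]=0
    v,u=np.argwhere(red).mean(0) if red.any() else (np.nan,)*2
    for z in (.080,.077):
        d=att(c)@np.array([(u-c["cx"])/c["fx"],-(v-c["cy"])/c["fy"],-1]); p=np.array(c["position"])
        q=p+d*(z-p[2])/d[2]; print(n,red.sum(),u,v,q, np.linalg.norm(q[:2]-[.5418,-.0355]))
E
python3 g.py .5165 -.1114 .1
```

```text
top 53 343.8301886792453 257.62264150943395 [ 0.51771082 -0.11036017  0.08      ] 0.07864053701162538
top 53 343.8301886792453 257.62264150943395 [ 0.51781436 -0.11056066  0.077     ] 0.07879982726247205
scene 44 337.5 267.0 [ 0.51587705 -0.11434668  0.08      ] 0.08299878600767943
scene 44 337.5 267.0 [ 0.51735431 -0.11194451  0.077     ] 0.08025805172986819
27.6 [ 0.54192161 -0.03547315  0.1387442 ] [ 1.79977242e+02 -6.34095848e-03 -8.51622519e+01] -12.1005313702846 [0.88690686 0.05858042 0.00170924] [ 0.05267471 -0.04315664 -0.01048484] 0.020949393277580605
[0.14701632 0.06343778 0.07752987]
```

Call:
{"api": "jog_arm", "payload": {"travel": [[0.07,0.03,0],[0.147,0.062,0],[0.147,0.062,0],[0.147,0.062,0],[0.147,0.062,0],[0.147,0.062,0.05],[0.147,0.062,0.096],[0.147,0.062,0.096],[0.147,0.062,0.096],[0.147,0.062,0.096]], "dr": [[0,0,0],[0,0,0],[0,0,0],[0,0,0],[0,0,0],[0,0,0],[0,0,0],[0,0,0],[0,0,0],[0,0,0]], "claw": [0,0,0,0,0,0,0,0,0,0]}}

```text
time_s: 28.85
tcp_pos: [0.5181, -0.1111, 0.092]
eef_rot: [-179.9, -0.0, -85.1]
contact_force: [-0.3, 0.5, 0.6]
gripper_width: 0.0003
gripper_force: 0.0
```

```bash
python3 g.py .517 -.1115 .075; python3 -c "
from h import *
c=r.capture('scene');cv2.imwrite('pics/s4.png',cv2.resize(c['pixels'][200:300,280:380,::-1].copy(),(500,500)))"
```

```text
28.85 [ 0.51808617 -0.11105691  0.09198685] [-1.79904861e+02 -4.37474852e-03 -8.51325430e+01] -4.275048083088099 [-0.25901099  0.50620946  0.57601202] [ 0.05534068 -0.06395642 -0.02081475] 0.00027926426127662787
[0.00069606 0.00229611 0.03396998]
```

View pics/s4.png

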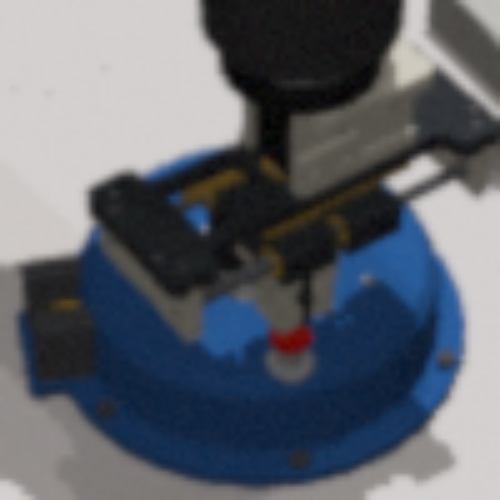

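Call:
{"api": "jog_arm", "payload": {"travel": [[0,0.002,0.01],[0,0.002,0.02],[0,0.002,0.024],[0,0.002,0.026],[0,0.002,0.028],[0,0.002,0.03],[0,0.002,0.032],[0,0.002,0.032],[0,0.002,0.032],[0,0.002,0.032]], "dr": [[0,0,0],[0,0,0],[0,0,0],[0,0,0],[0,0,0],[0,0,0],[0,0,0],[0,0,0],[0,0,0],[0,0,0]], "claw": [0,0,0,0,0,0,0,0,0,0]}}

```text
time_s: 30.15
tcp_pos: [0.5164, -0.1113, 0.0749]
eef_rot: [-180.0, 0.0, -85.2]
contact_force: [-0.2, -0.5, 0.3]
gripper_width: 0.0005
gripper_force: 0.0
```

```bash
python3 g.py .517 -.1115 .072
```

```text
30.15 [ 0.51643008 -0.1113385   0.07486994] [-1.79992298e+02  6.75820733e-04 -8.51600393e+01] -4.2814257850260375 [-0.22689166 -0.49710145  0.32026534] [ 0.07487101 -0.08796239  0.03003328] 0.0005225554309539424
[ 0.00041808 -0.00110775  0.00574003]
```

Call:
{"api": "jog_arm", "payload": {"travel": [[0,0,0.001],[0,0,0.002],[0,0,0.003],[0,0,0.004],[0,0,0.004],[0,0,0.004],[0,0,0.004],[0,0,0.004],[0,0,0.004],[0,0,0.004]], "dr": [[0,0,0],[0,0,0],[0,0,0],[0,0,0],[0,0,0],[0,0,0],[0,0,0],[0,0,0],[0,0,0],[0,0,0]], "claw": [0,0,0,0,0,0,0,0,0,0]}}

```text
time_s: 31.4
tcp_pos: [0.5165, -0.1114, 0.073]
eef_rot: [-180.0, -0.0, -85.2]
contact_force: [0.7, 0.3, 1.8]
gripper_width: 0.0003
gripper_force: 1.0
```

```bash
python3 g.py .517 -.1115 .072; python3 - <<'E'
from h import *
c=r.capture('scene');P=cloud(c);im=c["pixels"].astype(int)
red=(im[...,0]>1.8*im[...,1])&(im[...,0]>1.8*im[...,2])&(im[...,0]>70)
red[:230]=red[290:]=0; red[:,:320]=red[:,365:]=0
print(red.sum(),np.argwhere(red).mean(0),np.percentile(P[red],[10,50,90],axis=0))
E
```

```text
31.4 [ 0.51645071 -0.11136366  0.07304455] [-1.79981733e+02 -1.50901604e-03 -8.51586627e+01] -4.282003102987202 [0.67458011 0.29949157 1.838152  ] [ 0.18070624 -0.23607703  0.05466717] 0.0003282067080763495
[ 0.00036436 -0.00107099  0.00208945]
5 [271.4 338.8] [[ 0.5128461  -0.12336215  0.06464146]
 [ 0.5149463  -0.1210813   0.0713426 ]
 [ 0.51979915 -0.1183503   0.07361792]]
```

Call:
{"api": "jog_arm", "payload": {"travel": [[0,0,0.002],[0,0,0.004],[0,0,0.006],[0,0,0.008],[0,0,0.01],[0,0,0.011],[0,0,0.011],[0,0,0.011],[0,0,0.011],[0,0,0.011]], "dr": [[0,0,0],[0,0,0],[0,0,0],[0,0,0],[0,0,0],[0,0,0],[0,0,0],[0,0,0],[0,0,0],[0,0,0]], "claw": [0,0,0,0,0,0,0,0,0,0]}}

```text
time_s: 32.7
tcp_pos: [0.5164, -0.1114, 0.0675]
eef_rot: [-180.0, -0.0, -85.2]
contact_force: [1.5, 0.2, 3.2]
gripper_width: 0.0005
gripper_force: 1.3
```

```bash
python3 g.py .517 -.1115 .067
```

```text
32.7 [ 0.51638451 -0.11135987  0.06747879] [-1.79992821e+02 -8.46707509e-04 -8.51595529e+01] -4.281966572570593 [1.53755076 0.15104596 3.17490669] [ 0.22633974 -0.58194225 -0.03062709] 0.0004883455010630686
[ 0.00038313 -0.00120283  0.00095774]
```

Call:
{"api": "jog_arm", "payload": {"travel": [[0,0,0.001],[0,0,0.002],[0,0,0.003],[0,0,0.003],[0,0,0.003],[0,0,0.003],[0,0,0.003],[0,0,0.003],[0,0,0.003],[0,0,0.003]], "dr": [[0,0,0],[0,0,0],[0,0,0],[0,0,0],[0,0,0],[0,0,0],[0,0,0],[0,0,0],[0,0,0],[0,0,0]], "claw": [0,0,0,0,0,0,0,0,0,0]}}

```text
time_s: 33.95
tcp_pos: [0.5164, -0.1114, 0.0663]
eef_rot: [-180.0, -0.0, -85.2]
contact_force: [-0.0, 0.3, 5.9]
gripper_width: 0.0007
gripper_force: 3.2
```

```bash
python3 g.py .517 -.1115 .067
```

```text
33.95 [ 0.5164039  -0.11138411  0.06632002] [-1.79981920e+02 -5.59343171e-03 -8.51526315e+01] -4.281859672842183 [-0.02439596  0.30247122  5.92137579] [ 0.36280861 -0.11474717 -0.02086282] 0.0007397236110252157
[ 0.00033184 -0.00116878 -0.00135955]
```

Call:
{"api": "jog_arm", "payload": {"travel": [[0,0,0.001],[0,0,0.002],[0,0,0.002],[0,0,0.002],[0,0,0.002],[0,0,0],[0,0,-0.05],[0,0,-0.15],[0,0,-0.2],[0,0,-0.2]], "dr": [[0,0,0],[0,0,0],[0,0,0],[0,0,0],[0,0,0],[0,0,0],[0,0,0],[0,0,0],[0,0,0],[0,0,0]], "claw": [0,0,0,0,0,0,0,0,0,0]}}

```text
time_s: 35.2
tcp_pos: [0.5167, -0.1113, 0.1675]
eef_rot: [-179.9, 0.0, -85.2]
contact_force: [0.6, -0.1, -0.4]
gripper_width: 0.0003
gripper_force: 0.0
```

```bash
python3 g.py; python3 - <<'E'
from h import *
for n in("top","scene"):
    c=r.capture(n);P=cloud(c);im=c["pixels"].astype(int)
    red=(im[...,0]>1.8*im[...,1])&(im[...,0]>1.8*im[...,2])&(im[...,0]>70)
    red[:230]=red[290:]=0; red[:,:320]=red[:,365:]=0
    if red.any(): print(n,red.sum(),np.argwhere(red).mean(0),np.percentile(P[red],[10,50,90],axis=0))
E
```

```text
35.2 [ 0.51665813 -0.1113499   0.16747968] [-1.79868837e+02  1.21773732e-02 -8.51703214e+01] -4.283102949904319 [ 0.5943625  -0.05785099 -0.36656111] [ 0.09014607 -0.03701397 -0.07151919] 0.00028427367454598204
scene 38 [270.68421053 337.68421053] [[ 0.50850243 -0.12186766  0.0649251 ]
 [ 0.51627179 -0.11649099  0.06737466]
 [ 0.52335995 -0.10811633  0.06952386]]
```

```bash
python3 -c "
from plant import r
print(r.close_job())"
```

```text
the job is handed in; nothing more can be done
None
```

I turned the knob back to its end stop, then five clicks clockwise, let go and pushed the red lock button down. The camera puts its top at about 67 mm (limit 69.5 mm), and I handed the job in at about 35 s with the arm clear; no verdict was returned.

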